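# Swap the odd block in a drill-press set-up kit

## Robot

A 6-joint arm with a two-finger parallel gripper is mounted at the origin on the work surface. World frame = base frame: x ahead of the robot, y to its left, z up, the work surface at z = 0. Lengths are in m, angles in rad, forces in N, time in s.
With the tool pointing down it reaches from about 0.35 to 0.85 m from the base axis. Payload 8.1 kg.
Tool frame: the origin (TCP) lies at the very end of the fingers, on their centre line; the grasp point (between the pads) lies 19 mm behind it (pinch_z is the distance from the TCP to the grasp point, in m); z points along the fingers, y is the direction in which the jaws open and shut (so a half turn about z gives the same grasp; the last joint's range is limited). The gripper opens to 93 mm and grips with 3 to 60 N. Pads are 15 mm wide; open, the fingers measure 128 mm over their backs; the gripper's body (75 mm by 188 mm) begins 65 mm behind the grasp point.
Start: joints at [-1.356, 0.13, 1.488, -0, 1.523, -0.085], TCP at [0.177, -0.573, 0.191] pointing down, gripper open.
Joint ranges: [-2.96, 2.96], [-0.89, 2.26], [0.02, 2.5], [-1.34, 4.48], [0, 2.73], [-2.66, 2.66]. Speed limits (rad/s): [2.39, 2.39, 2.79, 3.14, 3.14, 3.14].

## Interface

Orientations are given as a rotation vector (axis times angle).
In Python, from plant import * gives the robot as it stands.
- The arm moves only by the tool move_arm, never from a script. Its argument "series" is a list of rows, each a list of 7 numbers: the shift along the tool's x, y, z each as a share of 10 cm, from -1 to 1, then the turn, a rotation vector about the tool's x, y, z each as a share of 180 degrees, from -1 to 1, then the opening, from -1 (shut) to 1 (fully open). In form: [[dx, dy, dz, rx, ry, rz, jaw], ...]. A call has 1 to 8 rows; each row is the pose to reach, as a shift and turn from the pose commanded when the call began, along the tool's axes at that moment, turning the shorter way round; what a row does not reach only later rows make up. A row lasts 1/10 s, in which the tool goes at most 50 mm and 8.59 degrees, less where a joint would pass 70% of its speed; a pose out of reach is approached as far as the arm can. A call with a number of a shift or a turn outside -1 to 1 is refused whole. A call with a gripper value outside its range is refused whole. The fingers move at their own pace and stop on an object; "squeeze" is the grip in N (left out, the last holds). Time passes only in rows, so rows that repeat a pose let the fingers close. It gives the time, the measured TCP pose, the force and the opening at its end, in the units of the state.
- read_state(): the state, without advancing time (a new reading comes with each control period).
- read_camera(name): name is "scene" or "top" or "wrist"; returns a dict with "frame" (384x512x3 uint8, red, green, blue), "K" (3x3 intrinsics, pixels), "rvec" (rotation vector, rad) and "tvec" (3), from world to camera coordinates, as OpenCV has them. Camera axes: x right, y down, z forward; pixel columns grow to the right and rows downward; lengths in m; the calibration is good to about 2 mm. The wrist camera is an equidistant fisheye: a pixel r from the principal point sees the ray r / f radians off the axis. A picture is of the moment at which its call begins. There is no depth.
- close_job(): hands the job in, once; it reports no verdict.
The state is a dict: "t": time; "q": joint angles; "dq": joint speeds; "joint_torque": joint torques, N m; "tool_pos": TCP position; "orientation": TCP orientation; "force": force on the tool from outside, world axes, zero at the start; "wrist_torque": the same for the moment, N m; "opening": finger opening in m.
Only numpy, scipy, OpenCV 4.12 (cv2) and the standard library are available. Lean on these libraries where they do the work, as an engineer would, in place of code of your own. Each camera call takes 0.05 s, during which the arm holds its last target.

## Task

The green rack should hold four matching tall step blocks, but one of its lanes holds a V-block instead. Slide the V-block forward, towards the robot, out of its lane so that it lies in the steel reject trough along the front of the rack, then fill the empty lane with the matching tall step block from the wooden stock tray: flat in the lane, tall end towards the trough like the others, and back against the stop. Leave the other blocks, the clamp strap, the chuck key and the brush where they are.

Things in the scene. Friction and masses are not known exactly. Their poses are not given: they have to be found in the camera images.
- kit: Fixed green rack with steel trough, 265 (x) by 280 mm (y). Origin on the work surface at the deck's front edge, mid-width; x points away from the robot (yaw up to 0.15 rad), z up. Deck x 0 to 130 mm, top z 20 mm. Four lanes along x, 44 mm wide, at y -99, -33, 33, 99 mm, open at the front; dividers and back stop rise to z 30 mm; stop face at x 100 mm, 8 mm thick. Steps 12 mm down to the trough.
- lane1 (a point): Lane floor at the spot where a block's centre sits when against the stop: kit frame (55, -99, 20) mm. Axes as the kit's.
- lane2 (a point): The same for the lane at kit y -33 mm.
- lane3 (a point): The same for the lane at kit y +33 mm.
- lane4 (a point): The same for the lane at kit y +99 mm.
- trough (a point): Centre of the reject trough's floor, kit frame (-65, 0, 8) mm. Floor x -130 to 0 mm, y -136 to +136 mm in the kit frame, flat, 8 mm over the work surface; front and end lips rise to z 30 mm.
- wrong: The odd one in the kit, in any lane: aluminium V-block 90 mm long (x), 34 mm wide, 45 mm high, 0.34 kg, with a V groove 24 mm wide and 12 mm deep along its top. Origin: centre of its underside; x along the block, as the kit's x at the start. Loose, within 5 mm of the back stop; its flat ends can be pushed.
- wrong_mid (a point): Middle of the odd V-block, 22.5 mm above its origin.
- step_a: Good tall step block in the kit, within 5 mm of the stop: aluminium staircase 90 mm long (x), 34 mm wide, 0.31 kg, four steps each 22.5 mm long, 56, 44, 32 and 20 mm high from its -x end. Origin: centre of its underside (90 by 34 mm); the tall end, at its -x, faces the trough.
- step_b: Another, the same.
- step_c: Another, the same.
- stock: Fixed wooden stock tray, 202 (x) by 262 mm (y), floor 10 mm and rims 16 mm over the work surface. Origin on the work surface at its centre. Three loose blocks stand on it side by side about 80 mm apart, long side roughly along its x, in varying order; a clamp strap lies behind them.
- spare: The matching tall step block in the stock tray, same shape, size, axes and mass as step_a (0.31 kg; its weight centre 9 mm from its origin towards the tall end). At the start its tall end faces roughly the robot (-x).
- spare_tall_end (a point): Centre of the top of the spare's tall step, 33.75 mm from its origin towards its tall (-x) end, 56 mm up.
- low_step: Not a match: a low step block in the stock tray, 90 by 34 mm, steps only 30, 24, 18, 12 mm high. Origin: centre of its underside.
- stock_vee: Not a match: another V-block in the stock tray, same as the odd one. Origin: centre of its underside.
- strap: Bystander: slotted steel clamp strap, 28 by 140 by 14 mm, lying on the rear of the stock tray.
- chuck_key: Bystander: steel T-handled chuck key, about 100 by 90 mm, 24 mm high, beyond the rack and stock tray.
- brush: Bystander: swarf brush lying left of the rack.
Things that resemble listed ones, but are neither listed nor needed, are in the scene too. What is shaped like the wrong but black is not meant. What is shaped like the step_b but red is not meant.

How it is judged:
By the outcome, as a careful person would: the job done as asked, in the order asked, and still so for the second after the job is handed in, with the robot touching nothing.
It also fails if it takes over 56 s, if anything falls off the work surface, if the arm or the gripper's body presses on something with over 40 N, if the wrist force passes 120 N, or if a joint passes its speed limit or range.

## Working session

There is one attempt and no reset: what is moved stays moved. The work goes in short steps, Python scripts to look and compute and a tool call to move; the robot and the scene stay as the last step left them, time stands still between calls to the robot, and variables do not carry over. Pictures are saved under pics/ and viewed, and the job is handed in when it is done.

Besides the shell and the picture viewer there is one more tool, called after "Request:" as name(argument=value, ...), one argument or row to a line, values as JSON. move_arm: Moves the arm, as the interface text tells. Shift numbers are shares of 10 cm and turn numbers shares of 180 degrees, none past 1 either way. Its arguments: {"type":"object","properties":{"series":{"type":"array","items":{"type":"array","items":{"type":"number"}}},"squeeze":{"type":"number"}},"required":["series"]}

```bash
ls; mkdir -p pics; python3 - <<'E'
from plant import *
import cv2,pickle
print(read_state())
d={}
for n in ["scene","top","wrist"]:
    c=read_camera(n); d[n]=c
    cv2.imwrite(f"pics/{n}0.png",c["frame"][:,:,::-1]); print(n,c["K"],c["rvec"],c["tvec"])
pickle.dump(d,open("cams0.pkl","wb"))
E
```

```text
pics
{'t': 0.0, 'q': array([-1.35642836e+00,  1.31149203e-01,  1.48925556e+00, -2.68204268e-05,
        1.52301759e+00, -8.54099444e-02]), 'dq': array([-0.00057922, -0.00122713, -0.00026823, -0.00132427,  0.00019221,
        0.00049725]), 'joint_torque': array([-7.39709558e-04, -5.59855521e+01, -4.91754913e+01,  7.66200596e-02,
        3.55274440e-02, -1.28781203e-04]), 'tool_pos': array([ 0.17705815, -0.57263374,  0.19020768]), 'orientation': array([-3.10456404e+00, -4.68858416e-01,  2.27049537e-04]), 'force': array([0.51997408, 0.20781733, 0.92816578]), 'wrist_torque': array([-0.00786328, -0.02525754, -0.02401882]), 'opening': 0.09281593713860775}
scene [[406.49770666   0.         253.32330252]
 [  0.         406.49770666 190.79843875]
 [  0.           0.           1.        ]] [ 1.09716644  2.17553774 -1.17486146] [ 0.32054208 -0.20287358  1.52357681]
top [[453.21696899   0.         260.84326364]
 [  0.         453.21696899 193.8145394 ]
 [  0.           0.           1.        ]] [ 2.1860847  -2.1803491   0.08824726] [0.03409183 0.58163009 1.15694179]
wrist [[297.31863964   0.         258.28084599]
 [  0.         297.31863964 191.46810017]
 [  0.           0.           1.        ]] [-2.34279576  1.72825794  0.23908719] [-0.6000335  -0.0312042   0.38975813]
```

View pics/scene0.png

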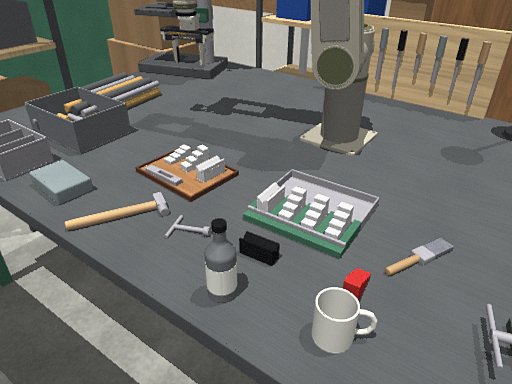

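View pics/top0.png

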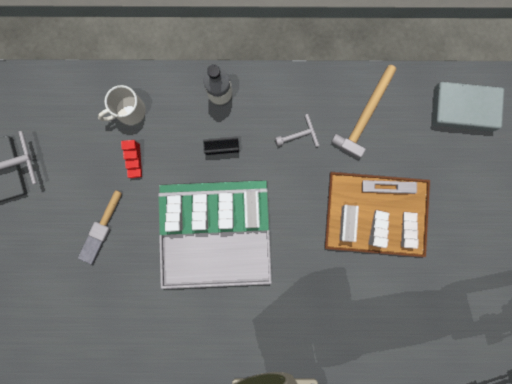

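View pics/wrist0.png

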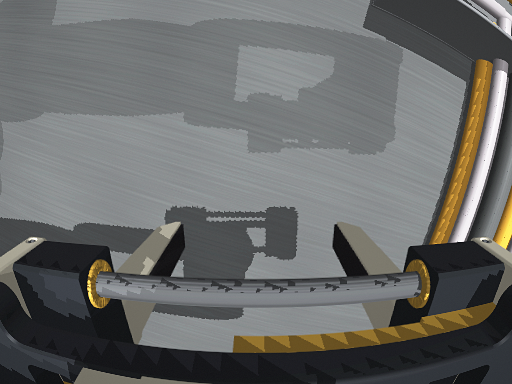

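```bash
python3 - <<'E'
import cv2,pickle,numpy as np
d=pickle.load(open("cams0.pkl","rb"))
t=d["top"]["frame"][:,:,::-1]; s=d["scene"]["frame"][:,:,::-1]
a=cv2.resize(t[165:265,320:435],None,fx=3.4,fy=3.4,interpolation=cv2.INTER_CUBIC)
b=cv2.resize(s[135:200,130:245],None,fx=3.4,fy=3.4,interpolation=cv2.INTER_CUBIC)
c=cv2.resize(t[175:295,150:280],None,fx=3,fy=3,interpolation=cv2.INTER_CUBIC)
h=600
im=np.zeros((600,800,3),np.uint8)
im[:a.shape[0],:a.shape[1]]=a; im[345:345+b.shape[0],:b.shape[1]]=b; im[:c.shape[0],400:400+c.shape[1]]=c
cv2.imwrite("pics/crop0.png",im)
E
```

```text
(no output)
```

View pics/crop0.png

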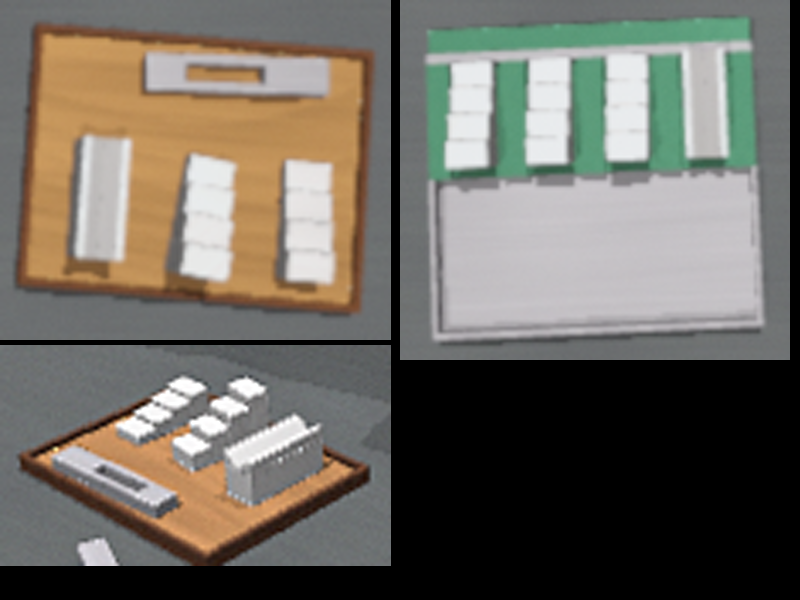

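The candidates for the V-block to remove are: the V-block in the rack's rightmost lane (top 252,210), the stock V-block (350,224) and the black V (221,146). The rack one is the target, and it sits in lane1.

The candidates for the spare are: stock middle (381,230), stock right (411,230) and the red step block (131,158). In the scene crop the middle one is the tall staircase and the right one is low, so the middle one is the spare.

Next I'll measure the poses.

```bash
cat > h.py <<'E'
import cv2,numpy as np,pickle
from scipy.spatial.transform import Rotation as R
def ray(c,uv,fish=False):
    K=c["K"];Rm=cv2.Rodrigues(np.array(c["rvec"],float))[0];t=np.array(c["tvec"],float)
    x=(uv[0]-K[0,2])/K[0,0];y=(uv[1]-K[1,2])/K[1,1]
    if fish:
        r=np.hypot(x,y); s=np.sin(r)/r if r>1e-9 else 1; v=np.array([x*s,y*s,np.cos(r)])
    else: v=np.array([x,y,1.])
    return -Rm.T@t, Rm.T@v
def onz(c,uv,z,fish=False):
    o,v=ray(c,uv,fish); return o+v*(z-o[2])/v[2]
def proj(c,P,fish=False):
    K=c["K"];Rm=cv2.Rodrigues(np.array(c["rvec"],float))[0];p=Rm@np.array(P,float)+np.array(c["tvec"],float)
    if fish:
        rr=np.hypot(p[0],p[1]);th=np.arctan2(rr,p[2]);k=th/rr if rr>1e-9 else 1/p[2]
        return K[0,0]*p[0]*k+K[0,2],K[1,1]*p[1]*k+K[1,2]
    return K[0,0]*p[0]/p[2]+K[0,2],K[1,1]*p[1]/p[2]+K[1,2]
def frame(xy,yaw):
    c,s=np.cos(yaw),np.sin(yaw); return np.array([[c,-s,0],[s,c,0],[0,0,1]]),np.array([xy[0],xy[1],0])
def move_for(st,target,yaw):
    """shift shares/turn share from the present pose to tool-down at target with tool x at yaw (world)"""
    Rm=R.from_rotvec(st["orientation"]).as_matrix()
    d=Rm.T@(np.array(target)-st["tool_pos"])
    T=np.array([[np.cos(yaw),np.sin(yaw),0],[np.sin(yaw),-np.cos(yaw),0],[0,0,-1]])
    rv=R.from_matrix(Rm.T@T).as_rotvec()
    return np.round(d/0.1,3),np.round(rv/np.pi,4)
E
python3 - <<'E'
from h import *
d=pickle.load(open("cams0.pkl","rb")); c=d["top"]; f=c["frame"]
hsv=cv2.cvtColor(f,cv2.COLOR_RGB2HSV)
g=cv2.inRange(hsv,(60,100,60),(90,255,255))
g[:, :150]=0; g[:,285:]=0
cs,_=cv2.findContours(g,cv2.RETR_EXTERNAL,cv2.CHAIN_APPROX_NONE)
pts=np.vstack(cs)[:,0]; print("green",pts.min(0),pts.max(0))
# back, left, right edge of deck: sample
rows=range(184,188)
for r in (184,186,190,200,210,220,230):
    xs=np.where(g[r])[0]; print(r,xs.min(),xs.max())
for col in (165,190,215,240,262):
    ys=np.where(g[:,col])[0]; print(col,ys.min(),ys.max())
# trough outer: intensity profile
gray=cv2.cvtColor(f,cv2.COLOR_RGB2GRAY).astype(int)
for r in (245,260,275): print(r,gray[r,155:168],gray[r,262:278])
for col in (180,215,250): print(col,gray[278:296,col])
w=cv2.inRange(hsv,(0,0,190),(180,60,255))
n,l,st,ce=cv2.connectedComponentsWithStats(w)
for i in range(1,n):
    if st[i,4]>40: print(st[i],ce[i])
b=cv2.inRange(hsv,(5,90,60),(25,255,255))
b[:, :320]=0;b[:,440:]=0;b[:165]=0
cs,_=cv2.findContours(b,cv2.RETR_EXTERNAL,cv2.CHAIN_APPROX_NONE)
k=max(cs,key=cv2.contourArea);print(cv2.minAreaRect(k),cv2.boxPoints(cv2.minAreaRect(k)))
E
```

```text
green [160 182] [267 233]
184 196 265
186 161 265
190 160 188
200 160 266
210 160 266
220 160 267
230 161 245
165 186 233
190 185 232
215 184 230
240 183 229
262 182 229
245 [112 113 111 114 135 174 150 105 146 169 183 190 191] [194 194 194 194 192 179 185 154 107 106 113 111 113 112 112 112]
260 [111 110 111 110 123 171 169 123 105 153 183 191 192] [195 195 196 195 195 194 183 173 139 112 109 110 110 111 111 111]
275 [114 113 113 111 118 147 175 142 106 150 169 184 191] [194 194 195 194 194 195 193 191 168 128 109 111 112 111 111 112]
180 [193 193 192 191 187 174 144 160 181 147  93  73 102 114 111 111 109 112]
215 [193 193 181 171 157 142 176 175 125  77  97 109 109 109 109 110 108 109]
250 [191 181 171 146 164 183 151  97 104 113 114 113 113 113 115 114 113 112]
[ 99  86  38  31 249] [119.89156627 105.53012048]
[343 140  21  15 161] [352.80124224 146.72670807]
[364 180  33  11 160] [373.61875 185.08125]
[398 183  18   9  80] [404.1625 186.6375]
[ 160  189   99   42 2023] [211.41967375 209.15669797]
[342 205  17  37 459] [350.41394336 222.06535948]
[373 210  16  38 486] [381.16255144 228.72222222]
[404 212  15  37 477] [410.77568134 229.51781971]
[ 92 224  14  15 123] [ 98.49593496 230.91056911]
[ 166  233  104   50 4467] [216.45735393 258.07387508]
((377.5382995605469, 214.15618896484375), (101.45842742919922, 77.15151977539062), 4.666858673095703) [[323.83865 248.47662]
 [330.11588 171.5809 ]
 [431.23795 179.83575]
 [424.96072 256.73148]]
```

```bash
python3 - <<'E'
from h import *
d=pickle.load(open("cams0.pkl","rb")); c=d["top"]
print("cam",ray(c,(0,0))[0])
P=lambda u,v,z:onz(c,(u,v),z)[:2]
fr=[P(180,287.4,.03),P(215,286.2,.03),P(250,284.8,.03)]
ba=[P(165,185.5,.02),P(190,184.5,.02),P(215,183.5,.02),P(262,181.6,.02)]
le=[P(159.2,245,.03),P(159.7,260,.03),P(160.1,275,.03)]
ri=[P(269.6,245,.03),P(270.2,260,.03),P(271,275,.03)]
dl=[P(159.6,200,.02),P(160,220,.02)]; dr=[P(266.6,200,.02),P(267.5,220,.02)]
for n,e in zip(("fr","ba","le","ri","dl","dr"),(fr,ba,le,ri,dl,dr)):
    print(n,np.round(e,4).tolist())
E
```

```text
cam [0.48993571 0.03910992 1.19850053]
fr [[0.3416, 0.2407], [0.3448, 0.1517], [0.3485, 0.0627]]
ba [[0.6028, 0.2858], [0.6056, 0.2207], [0.6084, 0.1554], [0.6138, 0.0327]]
le [[0.4487, 0.2957], [0.4106, 0.2937], [0.3727, 0.2919]]
ri [[0.4494, 0.0129], [0.4113, 0.0113], [0.3733, 0.0092]]
dl [[0.5649, 0.2992], [0.5129, 0.2971]]
dr [[0.5656, 0.0206], [0.5136, 0.0182]]
```

Request:
move_arm(
  series=[
    [0.4,-0.4,0,0,0,0.04,1],
    [0.77,-0.81,0,0,0,0.081,1],
    [0.77,-0.81,0,0,0,0.081,1],
  ],
)

```text
t: 0.45
tool_pos: [0.2283, -0.4693, 0.1902]
orientation: [-3.138, -0.066, -0.0]
force: [0.5, -0.5, -0.8]
opening: 0.0929
```

```bash
python3 - <<'E'
from h import *
from plant import *
s=read_state(); print(s["t"],s["tool_pos"],s["orientation"],s["q"])
print(move_for(s,(.538,.059,.19),.045))
E
```

```text
0.45 [ 0.22834669 -0.46925531  0.19022829] [-3.13790077e+00 -6.64324174e-02 -2.23847239e-04] [-1.21704752e+00 -7.83978875e-02  1.70247245e+00  1.11201507e-03
  1.52029652e+00  3.11355510e-01]
(array([ 3.317, -5.147,  0.018]), array([-0.001 , -0.0001, -0.0008]))
```

Request:
move_arm(
  series=[
    [0.32,-0.4,0,0,0,0,1],
    [0.64,-0.8,0,0,0,0,1],
    [0.8,-1,0,0,0,0,1],
  ],
)

```text
t: 0.75
tool_pos: [0.3035, -0.3674, 0.1912]
orientation: [-3.14, -0.075, -0.001]
force: [-1.6, -1.2, 0.5]
opening: 0.0933
```

Request:
move_arm(
  series=[
    [0.25,-0.4,0,0,0,0,1],
    [0.5,-0.8,0,0,0,0,1],
    [0.65,-1,0,0,0,0,1],
  ],
)

```text
t: 1.05
tool_pos: [0.3637, -0.2643, 0.1913]
orientation: [-3.14, -0.076, -0.001]
force: [0.1, 0.4, 0.0]
opening: 0.0929
```

```bash
python3 - <<'E'
from h import *
from plant import *
s=read_state(); print(s["t"],s["tool_pos"],s["orientation"])
c=read_camera("wrist"); pickle.dump(c,open("w1.pkl","wb")); cv2.imwrite("pics/w1.png",c["frame"][:,:,::-1])
E
```

```text
1.05 [ 0.36372451 -0.26433373  0.19133498] [-3.14036372e+00 -7.56696519e-02 -9.19388396e-04]
```

View pics/w1.png

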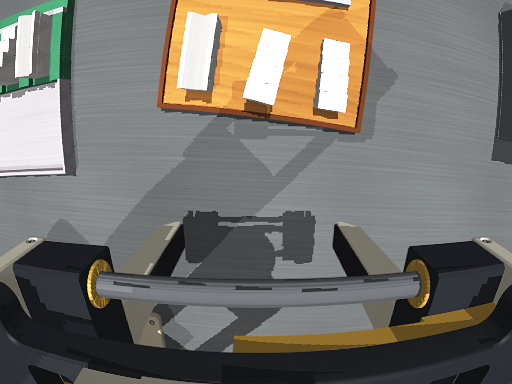

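Request:
move_arm(
  series=[
    [0.12,-0.48,0,0,0,0,1],
    [0.24,-0.96,0,0,0,0,1],
    [0.25,-1,0,0,0,0,1],
  ],
)

```text
t: 1.4
tool_pos: [0.3839, -0.1619, 0.1913]
orientation: [-3.139, -0.08, -0.001]
force: [0.6, -0.5, 0.8]
opening: 0.0931
```

Request:
move_arm(
  series=[
    [0.12,-0.48,0,0,0,0,1],
    [0.24,-0.96,0,0,0,0,1],
    [0.25,-1,0,0,0,0,1],
  ],
)

```text
t: 1.7
tool_pos: [0.4043, -0.061, 0.1914]
orientation: [-3.139, -0.081, -0.001]
force: [-0.4, -0.5, -1.1]
opening: 0.0932
```

Request:
move_arm(
  series=[
    [0.12,-0.48,0,0,0,0,1],
    [0.24,-0.96,0,0,0,0,1],
    [0.25,-1,0,0,0,0,1],
    [0.25,-1,0,0,0,0,1],
  ],
)

```text
t: 2.1
tool_pos: [0.4242, 0.0363, 0.1911]
orientation: [3.14, 0.076, -0.001]
force: [-0.5, 0.1, 0.3]
opening: 0.0931
```

```bash
python3 - <<'E'
from h import *
from plant import *
s=read_state(); print(s["t"],s["tool_pos"],s["orientation"],s["q"])
c=read_camera("wrist"); pickle.dump(c,open("w2.pkl","wb")); 
f=c["frame"][:,:,::-1].copy();cv2.imwrite("pics/w2.png",f)
E
```

```text
2.1 [0.42418802 0.03631054 0.19110771] [ 3.13994866e+00  7.64900643e-02 -6.34688171e-04] [-3.44572742e-02 -3.59533062e-01  1.94124267e+00 -7.34974938e-04
  1.56024462e+00  1.48763599e+00]
```

View pics/w2.png

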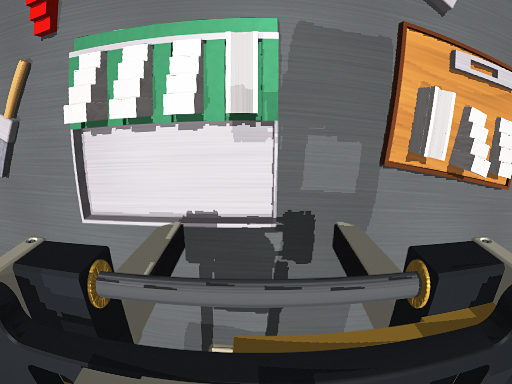

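```bash
python3 - <<'E'
from h import *
c=pickle.load(open("w2.pkl","rb")); f=c["frame"][:,:,::-1]
cv2.imwrite("pics/w2c.png",cv2.resize(f[10:130,200:300],None,fx=5,fy=5,interpolation=cv2.INTER_CUBIC))
print("camera at",ray(c,(0,0),1)[0])
R0,o=frame((.479,.1557),.045)
for P in [(-135,-140,30),(-135,140,30),(130,-140,20),(130,140,20),(0,-136,20),(100,-99,30)]:
    print(P,np.round(proj(c,R0@(np.array(P)/1000)+o,1),1))
E
```

```text
camera at [0.49974584 0.03986248 0.38422484]
(-135, -140, 30) [275.3 229.2]
(-135, 140, 30) [ 82.  224.3]
(130, -140, 20) [277.2  19.5]
(130, 140, 20) [72.7 40.1]
(0, -136, 20) [273.5 122.6]
(100, -99, 30) [242.8  40.2]
```

View pics/w2c.png

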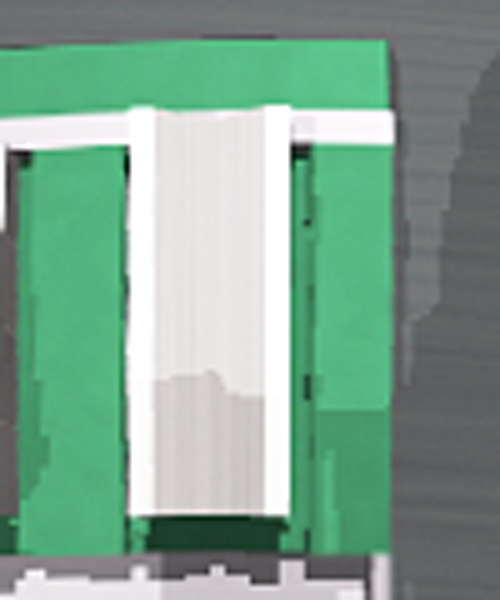

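```bash
python3 - <<'E'
from h import *
c=pickle.load(open("w2.pkl","rb"))
p=[onz(c,u,.065,1)[:2] for u in [(225.6,31.2),(258.2,31.2),(226,113.2),(258,113.2)]]
p=np.array(p);print(np.round(p,4)); print("len",np.linalg.norm(p[0]-p[2]),"wid",np.linalg.norm(p[2]-p[3]), "ctr",p.mean(0),"yaw",np.arctan2(*(p[0]+p[1]-p[2]-p[3])[::-1]))
R0,o=frame((.479,.1557),.045)
print("kit coords of V", R0.T@(np.append(p.mean(0),0)-o))
for u,z,k in [((277.6,18),.02,(130,-140)),((277.5,121),.02,(0,-140)),((276,225),.03,(-135,-140)),((83,222.5),.03,(-135,140))]:
    w=onz(c,u,z,1); print(u,k,np.round(w,4),(R0.T@(w-o)*1000).round(1))
E
```

```text
[[0.5851 0.0781]
 [0.5861 0.0434]
 [0.4948 0.0733]
 [0.4961 0.0393]]
len 0.09042019795514801 wid 0.034087872354435216 ctr [0.54050741 0.05852773] yaw 0.04938875238364595
kit coords of V [ 0.05707387 -0.0998408   0.        ]
(277.6, 18) (130, -140) [0.6173 0.0212 0.02  ] [ 132.1 -140.5   20. ]
(277.5, 121) (0, -140) [0.4873 0.015  0.02  ] [   2.  -140.9   20. ]
(276, 225) (-135, -140) [0.3564 0.0093 0.03  ] [-129.1 -140.7   30. ]
(83, 222.5) (-135, 140) [0.3409 0.2871 0.03  ] [-132.   137.4   30. ]
```

```bash
python3 - <<'E'
from h import *
from plant import *
s=read_state(); print(move_for(s,(.5405,.0585,.091),.047))
E
```

```text
(array([ 1.174, -0.178,  1.001]), array([ 0.0003,  0.0001, -0.0001]))
```

Request:
move_arm(
  series=[
    [0.4,-0.06,0,0,0,0,0.075],
    [0.8,-0.12,0.1,0,0,0,0.075],
    [1,-0.155,0.4,0,0,0,0.075],
    [1,-0.155,0.7,0,0,0,0.075],
    [1,-0.155,0.7,0,0,0,0.075],
  ],
)

```text
t: 2.65
tool_pos: [0.52, 0.0538, 0.1161]
orientation: [3.14, 0.068, -0.014]
force: [-0.4, -0.1, -0.8]
opening: 0.0575
```

```bash
python3 - <<'E'
from h import *
from plant import *
s=read_state(); print(s["opening"],move_for(s,(.5405,.0585,.036),.047))
E
```

```text
0.05749897377457857 (array([ 0.214, -0.039,  0.8  ]), array([ 0.0001,  0.0029, -0.0013]))
```

Request:
move_arm(
  series=[
    [0.17,-0.035,0.1,0,0,0,0.075],
    [0.17,-0.035,0.1,0,0,0,0.075],
    [0.17,-0.035,0.1,0,0,0,0.075],
  ],
)

```text
t: 2.95
tool_pos: [0.5402, 0.0593, 0.1125]
orientation: [3.14, 0.069, 0.001]
force: [-0.6, 0.0, -0.8]
opening: 0.0504
```

```bash
python3 - <<'E'
from h import *
from plant import *
s=read_state(); print(s["opening"],move_for(s,(.5405,.0585,.036),.047))
c=read_camera("wrist"); pickle.dump(c,open("w3.pkl","wb")); 
f=c["frame"][:,:,::-1].copy();cv2.imwrite("pics/w3.png",f)
E
```

```text
0.05041463026181417 (array([0.003, 0.007, 0.765]), array([ 0.0001, -0.0002, -0.0009]))
```

View pics/w3.png

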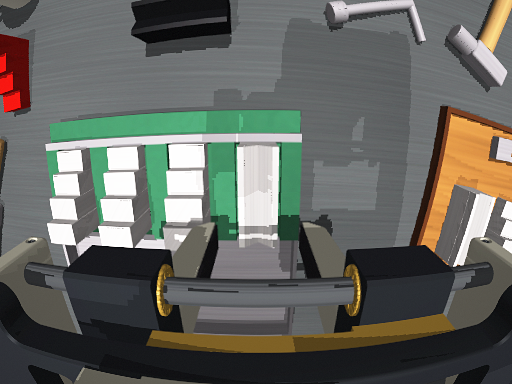

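Request:
move_arm(
  series=[
    [0,0.005,0.15,0,0,0,-0.03],
    [0,0.005,0.35,0,0,0,-0.03],
    [0,0.005,0.55,0,0,0,-0.03],
    [0,0.005,0.7,0,0,0,-0.03],
    [0,0.005,0.765,0,0,0,-0.03],
    [0,0.005,0.765,0,0,0,-0.03],
  ],
)

```text
t: 3.6
tool_pos: [0.539, 0.0601, 0.0336]
orientation: [-3.141, -0.071, 0.003]
force: [0.7, -0.6, 1.2]
opening: 0.045
```

Request:
move_arm(
  series=[
    [0,0,0,0,0,0,-0.6],
    [0,0,0,0,0,0,-0.6],
    [0,0,0,0,0,0,-0.6],
    [0,0,0,0,0,0,-0.6],
  ],
  squeeze=25,
)

```text
t: 4.0
tool_pos: [0.541, 0.06, 0.0358]
orientation: [3.141, 0.071, 0.003]
force: [0.3, -1.2, 4.1]
opening: 0.0328
```

Request:
move_arm(
  series=[
    [-0.1,0,0,0,0,0,-0.6],
    [-0.25,0,0,0,0,0,-0.6],
    [-0.4,0,0,0,0,0,-0.6],
    [-0.55,0,0,0,0,0,-0.6],
    [-0.7,0,0,0,0,0,-0.6],
    [-0.85,0,0,0,0,0,-0.6],
    [-1,0,0,0,0,0,-0.6],
    [-1,0,0,0,0,0,-0.6],
  ],
)

```text
t: 4.8
tool_pos: [0.4367, 0.0557, 0.0332]
orientation: [-3.141, -0.071, 0.006]
force: [0.7, -0.4, -3.7]
opening: 0.0326
```

Request:
move_arm(
  series=[
    [-0.12,-0.06,0,0,0,0,-0.6],
    [-0.2,-0.12,0,0,0,0,-0.6],
    [-0.2,-0.12,0,0,0,0,-0.6],
  ],
)

```text
t: 5.1
tool_pos: [0.4184, 0.0673, 0.0341]
orientation: [-3.14, -0.072, 0.002]
force: [0.6, 0.0, -3.7]
opening: 0.0329
```

```bash
python3 - <<'E'
from h import *
from plant import *
s=read_state(); R0,o=frame((.4815,.155),.046)
print(s["opening"],(R0.T@(s["tool_pos"]-o)*1000).round(1),s["force"])
c=read_camera("wrist"); pickle.dump(c,open("w4.pkl","wb")); 
f=c["frame"][:,:,::-1].copy();cv2.imwrite("pics/w4.png",f)
E
```

```text
0.0328897481715234 [-67.1 -84.7  34.1] [ 0.59535208  0.04036462 -3.74529089]
```

View pics/w4.png

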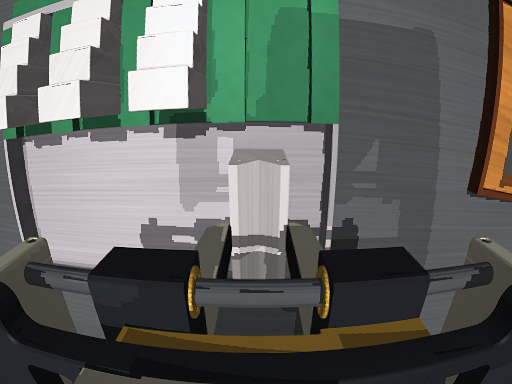

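Request:
move_arm(
  series=[
    [0,0,0.06,0,0,0,-0.6],
    [0,0,0.11,0,0,0,-0.6],
    [0,0,0.115,0,0,0,-0.6],
    [0,0,0.12,0,0,0,-0.6],
    [0,0,0.12,0,0,0,-0.6],
  ],
)

```text
t: 5.65
tool_pos: [0.4201, 0.0665, 0.023]
orientation: [3.141, 0.071, 0.001]
force: [1.4, -0.6, -1.1]
opening: 0.0332
```

Request:
move_arm(
  series=[
    [0,0,0,0,0,0,0],
    [0,0,0,0,0,0,0],
    [0,0,0,0,0,0,0],
    [0,0,-0.3,0,0,0,0],
    [0,0,-0.6,0,0,0,0],
    [0,0,-0.9,0,0,0,0],
    [0,0,-1,0,0,0,0],
  ],
)

```text
t: 6.35
tool_pos: [0.4215, 0.0668, 0.1261]
orientation: [-3.141, -0.071, -0.008]
force: [1.2, -0.4, -0.2]
opening: 0.0463
```

```bash
python3 - <<'E'
from h import *
from plant import *
s=read_state(); print(s["tool_pos"],s["opening"])
c=read_camera("top"); pickle.dump(c,open("t5.pkl","wb")); 
f=c["frame"][:,:,::-1].copy();cv2.imwrite("pics/t5.png",cv2.resize(f[160:300,130:450],None,fx=2.5,fy=2.5))
E
```

```text
[0.4215152  0.06678346 0.12608117] 0.046252141482306025
```

View pics/t5.png

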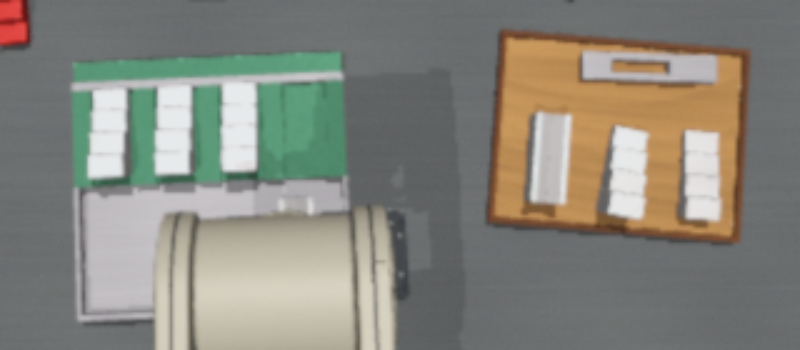

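```bash
python3 - <<'E'
from h import *
from plant import *
c=pickle.load(open("t5.pkl","rb")); print(onz(c,(381,229),.048))
w=pickle.load(open("w1.pkl","rb")); print(onz(w,(268,67),.048,1), ray(w,(0,0),1)[0])
cv2.imwrite("pics/w1c.png",cv2.resize(w["frame"][15:115,220:360,::-1],None,fx=5,fy=5,interpolation=cv2.INTER_CUBIC))
s=read_state();print(move_for(s,(.39,-.24,.16),0))
E
```

```text
[ 0.49099851 -0.26889027  0.048     ]
[ 0.48873688 -0.26989859  0.048     ] [ 0.43909793 -0.26104656  0.38451328]
(array([-0.454,  3.051, -0.34 ]), array([-0.    , -0.0017,  0.0144]))
```

View pics/w1c.png

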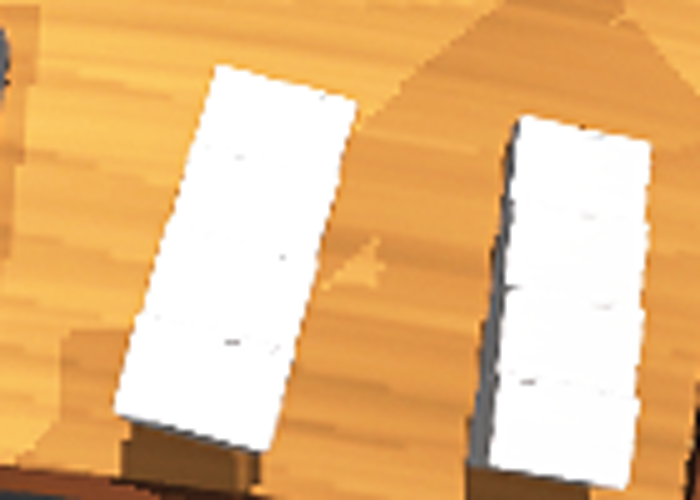

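```bash
python3 - <<'E'
from h import *
w=pickle.load(open("w1.pkl","rb"))
r=[onz(w,u,.030,1)[:2] for u in [(263.4,28.2),(291.4,35.4)]]
t=[onz(w,u,.066,1)[:2] for u in [(243.4,97.6),(273,105)]]
print(np.round(r,4),np.round(t,4),"w",np.linalg.norm(r[0]-r[1]),np.linalg.norm(t[0]-t[1]))
R_,T_=np.mean(r,0),np.mean(t,0); v=R_-T_; print("len",np.linalg.norm(v),"yaw",np.arctan2(v[1],v[0]),"ctr",(R_+T_)/2, "yaw w",[np.arctan2(a[0]-b[0],-(a[1]-b[1])) for a,b in (r,t)])
E
```

```text
[[ 0.5395 -0.2627]
 [ 0.5327 -0.2961]] [[ 0.4518 -0.2451]
 [ 0.4454 -0.2767]] w 0.03411815053024729 0.03225898697687899
len 0.08941415905784199 yaw -0.20838410908421331 ctr [ 0.49233321 -0.27017125] yaw w [np.float64(2.939686519870165), np.float64(2.940857515345823)]
```

Request:
move_arm(
  series=[
    [0.05,0.35,0,0,0,0,0.2],
    [0.1,0.8,0,0,0,0,0.2],
    [0.14,1,0,0,0,0,0.2],
  ],
)

```text
t: 6.7
tool_pos: [0.4374, -0.0349, 0.1212]
orientation: [3.14, 0.07, -0.003]
force: [-0.3, 0.4, 0.2]
opening: 0.0556
```

Request:
move_arm(
  series=[
    [0.05,0.45,0,0,0,0,0.2],
    [0.1,0.9,0,0,0,0,0.2],
    [0.14,1,0,0,0,0,0.2],
  ],
)

```text
t: 7.0
tool_pos: [0.4558, -0.1353, 0.121]
orientation: [3.14, 0.066, -0.003]
force: [-0.5, 0.6, -0.4]
opening: 0.0562
```

Request:
move_arm(
  series=[
    [0.05,0.45,0,0,0,0.03,0.2],
    [0.1,0.9,0,0,0,0.06,0.2],
    [0.14,1,0,0,0,0.08,0.2],
    [0.14,1,0,0,0,0.08,0.2],
  ],
)

```text
t: 7.4
tool_pos: [0.4746, -0.2318, 0.121]
orientation: [-3.123, 0.328, 0.003]
force: [-0.5, -0.0, 1.0]
opening: 0.0556
```

```bash
python3 - <<'E'
from h import *
from plant import *
s=read_state();print(s["t"],s["opening"],s["tool_pos"],move_for(s,(.4825,-.2682,.126),-.205))
E
```

```text
7.4 0.05561230786522444 [ 0.47461567 -0.23180311  0.12101442] (array([ 0.153,  0.34 , -0.05 ]), array([-0.0003,  0.0007, -0.0013]))
```

Request:
move_arm(
  series=[
    [0.08,0.17,0,0,0,0,0.2],
    [0.153,0.34,0,0,0,0,0.2],
    [0.153,0.34,0,0,0,0,0.2],
    [0.153,0.34,0,0,0,0,0.2],
  ],
)

```text
t: 7.8
tool_pos: [0.4828, -0.2658, 0.1218]
orientation: [-3.124, 0.32, 0.002]
force: [-0.7, -0.3, 0.2]
opening: 0.0558
```

```bash
python3 - <<'E'
from h import *
from plant import *
s=read_state();print(s["opening"],s["tool_pos"],move_for(s,(.4825,-.2682,.0245),-.205))
c=read_camera("wrist"); pickle.dump(c,open("w6.pkl","wb")); 
f=c["frame"][:,:,::-1].copy();cv2.imwrite("pics/w6.png",f)
E
```

```text
0.05580235682616313 [ 0.48278117 -0.26584826  0.1218071 ] (array([0.004, 0.025, 0.973]), array([-0.0004,  0.0005,  0.0002]))
```

View pics/w6.png

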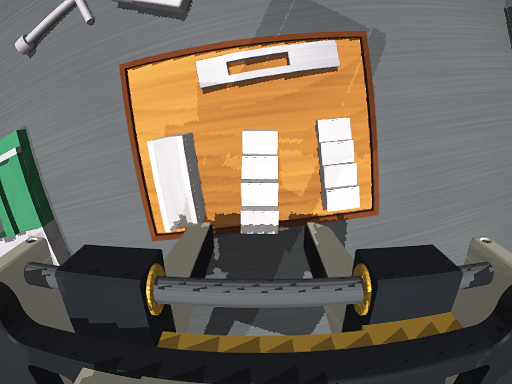

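Request:
move_arm(
  series=[
    [0,0.02,0.25,0,0,0,0.2],
    [0,0.02,0.5,0,0,0,0.2],
    [0,0.02,0.75,0,0,0,0.2],
    [0,0.02,0.92,0,0,0,0.2],
    [0,0.02,0.97,0,0,0,0.2],
    [0,0.02,0.97,0,0,0,0.2],
  ],
)

```text
t: 8.45
tool_pos: [0.4821, -0.2681, 0.025]
orientation: [-3.124, 0.321, 0.003]
force: [0.3, -0.4, 0.8]
opening: 0.0556
```

Request:
move_arm(
  series=[
    [0,0,0,0,0,0,-0.6],
    [0,0,0,0,0,0,-0.6],
    [0,0,0,0,0,0,-0.6],
    [0,0,0,0,0,0,-0.6],
    [0,0,0,0,0,0,-0.6],
  ],
  squeeze=30,
)

```text
t: 8.95
tool_pos: [0.4837, -0.2698, 0.0269]
orientation: [3.124, -0.323, 0.003]
force: [-0.8, 1.4, 5.8]
opening: 0.0216
```

Request:
move_arm(
  series=[
    [0,0,-0.2,0,0,0,-0.6],
    [0,0,-0.5,0,0,0,-0.6],
    [0,0,-0.8,0,0,0,-0.6],
    [0,0,-1,0,0,0,-0.6],
    [0,0,-1,0,0,0,-0.6],
    [0,0,-1,0,0,0,-0.6],
  ],
)

```text
t: 9.55
tool_pos: [0.4829, -0.2697, 0.1257]
orientation: [3.124, -0.323, 0.001]
force: [-0.6, -0.5, -0.1]
opening: 0.0185
```

```bash
python3 - <<'E'
from h import *
from plant import *
s=read_state();print(s["opening"],s["tool_pos"],s["force"])
R0,o=frame((.4815,.155),.046)
tg=R0@np.array([.035,-.099,.13])+o
print(tg,move_for(s,tg,.046))
c=read_camera("wrist"); pickle.dump(c,open("w7.pkl","wb")); 
f=c["frame"][:,:,::-1].copy();cv2.imwrite("pics/w7.png",f)
E
```

```text
0.018531234813915 [ 0.48285631 -0.26971136  0.12571479] [-0.5771291  -0.497591   -0.08203213]
[0.52101537 0.05771416 0.13      ] (array([-0.297, -3.283, -0.044]), array([ 0.0002, -0.0002, -0.0803]))
```

View pics/w7.png

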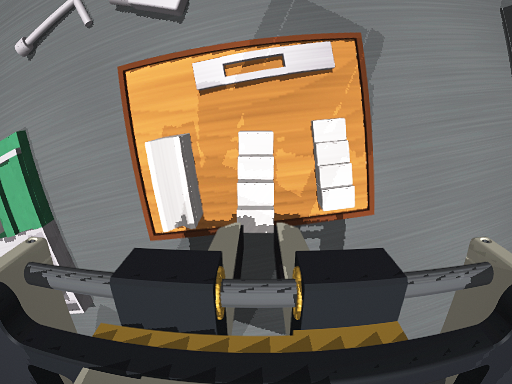

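```bash
python3 - <<'E'
from h import *
w=pickle.load(open("w7.pkl","rb"))
for P in [(.4823,-.2685,.05),(.4823,-.2685,.0257),(.4923,-.2702,.054),(.483,-.2697,.1257)]: print(P,proj(w,P,1))
A=[(220,100),(330,245)]
cv2.imwrite("pics/w7c.png",cv2.resize(w["frame"][110:260,180:340,::-1],None,fx=4,fy=4,interpolation=cv2.INTER_CUBIC))
s=pickle.load(open("cams0.pkl","rb"))["scene"]
from plant import *
c=read_camera("scene");pickle.dump(c,open("s7.pkl","wb"))
cv2.imwrite("pics/s7.png",cv2.resize(c["frame"][90:260,120:400,::-1],None,fx=2.8,fy=2.8,interpolation=cv2.INTER_CUBIC))
E
```

```text
(0.4823, -0.2685, 0.05) (np.float64(256.4989101249475), np.float64(192.41094559968036))
(0.4823, -0.2685, 0.0257) (np.float64(256.5877159333157), np.float64(185.90161580780978))
(0.4923, -0.2702, 0.054) (np.float64(256.04655823946337), np.float64(182.97955657237907))
(0.483, -0.2697, 0.1257) (np.float64(257.5794749021895), np.float64(220.7919544005194))
```

View pics/w7c.png

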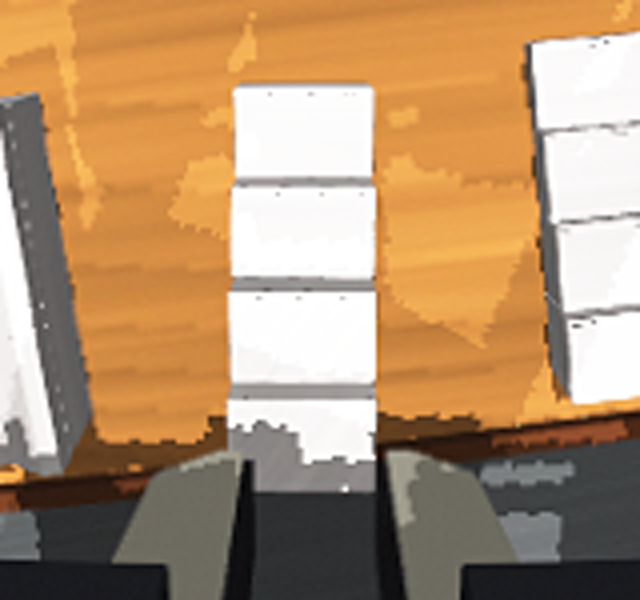

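View pics/s7.png

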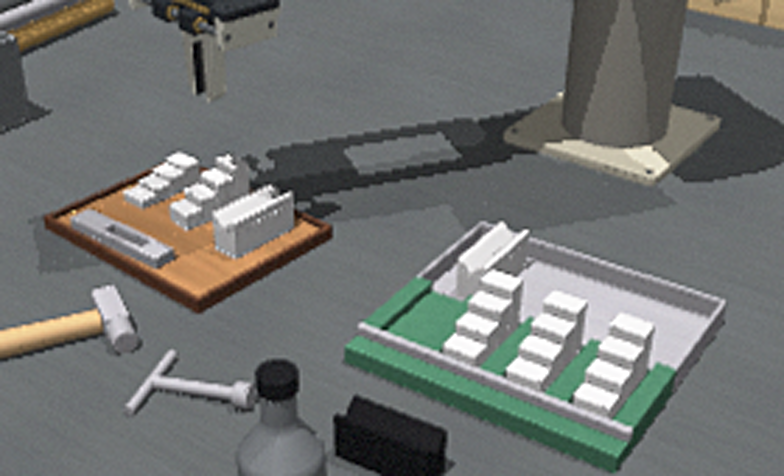

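```bash
python3 - <<'E'
from h import *
from plant import *
c=pickle.load(open("s7.pkl","rb")); s0=pickle.load(open("cams0.pkl","rb"))["scene"]
st=read_state(); print(st["tool_pos"],st["opening"],st["q"],st["t"])
for P in [st["tool_pos"],(.4823,-.2685,.054),(.4923,-.2702,.010)]:
    p=proj(c,P); print(P,p,((p[0]-120)*2.8,(p[1]-90)*2.8))
a=s0["frame"][130:200,130:245]; b=c["frame"][130:200,130:245]
cv2.imwrite("pics/cmp.png",np.vstack([cv2.resize(x[:,:,::-1],None,fx=4,fy=4,interpolation=cv2.INTER_CUBIC) for x in (a,b)]))
E
```

```text
[ 0.48184658 -0.26894996  0.12402735] 0.01842691983083331 [-6.01957604e-01  4.46821034e-02  1.70287025e+00 -6.83254522e-05
  1.39647612e+00  1.17497959e+00] 9.65
[ 0.48184658 -0.26894996  0.12402735] (np.float64(195.03751936180706), np.float64(131.7435227236411)) (np.float64(210.10505421305976), np.float64(116.88186362619506))
(0.4823, -0.2685, 0.054) (np.float64(196.66465543548043), np.float64(151.8898186454129)) (np.float64(214.6610352193452), np.float64(173.29149220715613))
(0.4923, -0.2702, 0.01) (np.float64(195.137178221946), np.float64(164.9594233677405)) (np.float64(210.38409902144875), np.float64(209.8863854296734))
```

View pics/cmp.png

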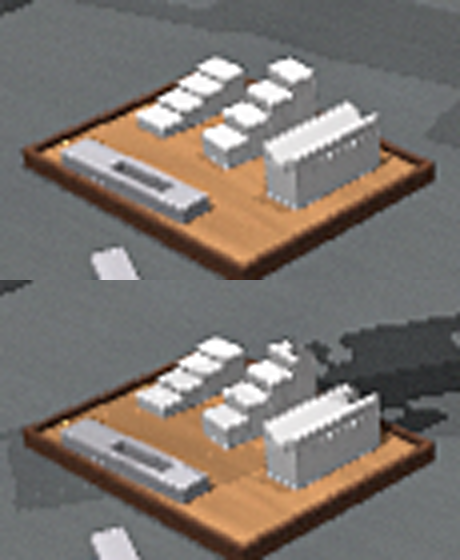

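```bash
python3 - <<'E'
from h import *
from plant import *
c=pickle.load(open("s7.pkl","rb")); w=pickle.load(open("w7.pkl","rb"))
st=read_state(); Rm=R.from_rotvec(st["orientation"]).as_matrix(); p=st["tool_pos"]
x0,y0,k=150,80,7
a=cv2.resize(c["frame"][80:165,150:260,::-1],None,fx=k,fy=k,interpolation=cv2.INTER_NEAREST)
b=cv2.resize(w["frame"][190:300,200:320,::-1],None,fx=5,fy=5,interpolation=cv2.INTER_NEAREST)
for s in (1,-1):
  for dz,col in ((0,(0,0,255)),(-.019,(0,255,0)),(-.04,(255,0,0))):
    for dx in (-.0075,.0075):
      P=p+Rm@np.array([dx,s*.0092,dz])
      u=proj(c,P); cv2.circle(a,(int((u[0]+.5-x0)*k),int((u[1]+.5-y0)*k)),3,col,-1)
      u=proj(w,P,1); cv2.circle(b,(int((u[0]+.5-200)*5),int((u[1]+.5-190)*5)),3,col,-1)
cv2.imwrite("pics/fz.png",a); cv2.imwrite("pics/fw.png",b)
E
```

```text
(no output)
```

View pics/fz.png

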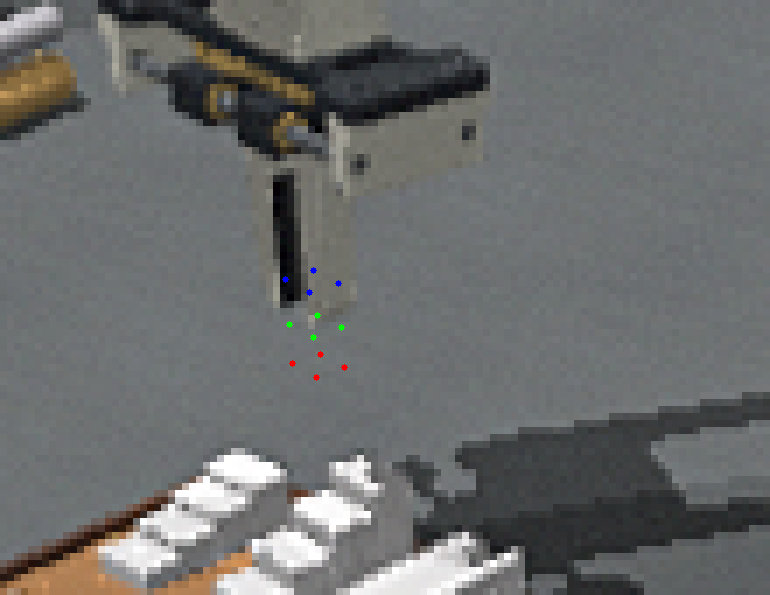

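View pics/fw.png

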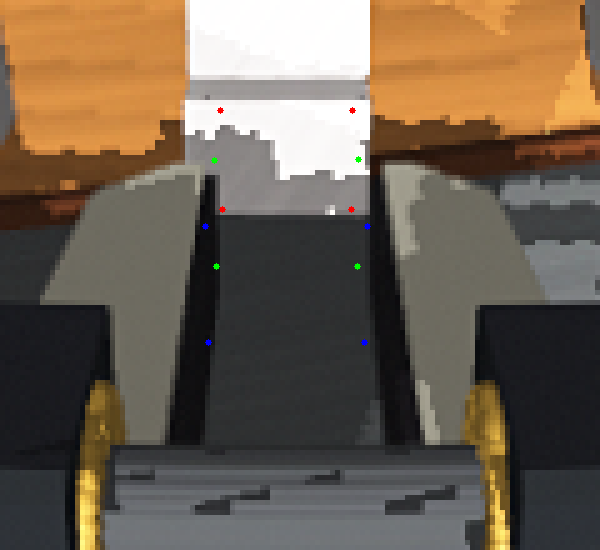

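The jaws closed past 34 mm, so the grip missed. The scene view shows the fingertips about 25 mm short of the reported TCP, so the pads only just reached the block's top. I'll go lower and watch the force.

Request:
move_arm(
  series=[
    [0,-0.03,0,0,0,0,0.2],
    [0,-0.03,0,0,0,0,0.2],
    [0,-0.03,0.1,0,0,0,0.2],
    [0,-0.03,0.3,0,0,0,0.2],
    [0,-0.03,0.5,0,0,0,0.2],
    [0,-0.03,0.7,0,0,0,0.2],
    [0,-0.03,0.85,0,0,0,0.2],
    [0,-0.03,0.85,0,0,0,0.2],
  ],
)

```text
t: 10.45
tool_pos: [0.4813, -0.2651, 0.0374]
orientation: [-3.122, 0.323, 0.007]
force: [-0.3, -0.3, -0.8]
opening: 0.0555
```

```bash
python3 - <<'E'
from h import *
from plant import *
st=read_state(); print(st["t"],st["tool_pos"],st["opening"],st["force"])
c=read_camera("scene")
cv2.imwrite("pics/s8.png",cv2.resize(c["frame"][90:190,120:260,::-1],None,fx=5,fy=5,interpolation=cv2.INTER_NEAREST))
E
```

```text
10.45 [ 0.48127716 -0.26514752  0.03743416] 0.05554683082515815 [-0.33801093 -0.28644169 -0.84900173]
```

View pics/s8.png

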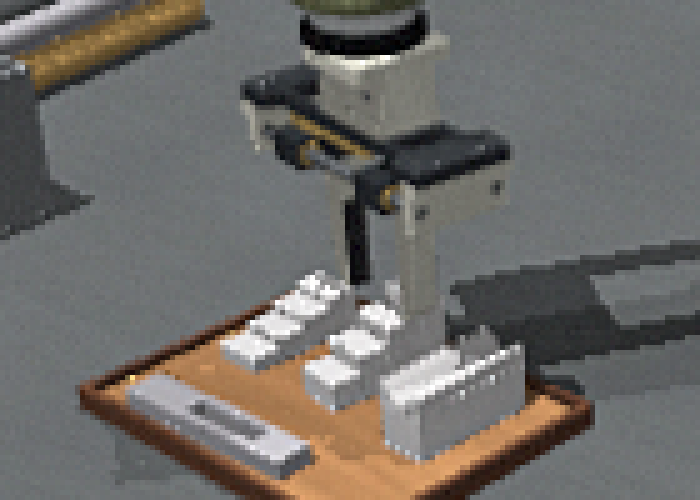

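Request:
move_arm(
  series=[
    [0,0,0.08,0,0,0,0.2],
    [0,0,0.16,0,0,0,0.2],
    [0,0,0.24,0,0,0,0.2],
    [0,0,0.25,0,0,0,0.2],
  ],
)

```text
t: 10.9
tool_pos: [0.4827, -0.2661, 0.0145]
orientation: [-3.124, 0.323, 0.002]
force: [-0.6, 0.6, -0.6]
opening: 0.0558
```

```bash
python3 - <<'E'
from h import *
from plant import *
st=read_state(); print(st["t"],st["tool_pos"],st["opening"],st["force"])
c=read_camera("scene");w=read_camera("wrist")
a=cv2.resize(c["frame"][100:190,140:240,::-1],None,fx=4,fy=4,interpolation=cv2.INTER_NEAREST)
b=cv2.resize(w["frame"][190:280,200:300,::-1],None,fx=4,fy=4,interpolation=cv2.INTER_NEAREST)
cv2.imwrite("pics/s9.png",np.hstack([a,b]))
E
```

```text
10.9 [ 0.48266352 -0.26606632  0.01446864] 0.05581206458781165 [-0.57004889  0.59309403 -0.58442284]
```

View pics/s9.png

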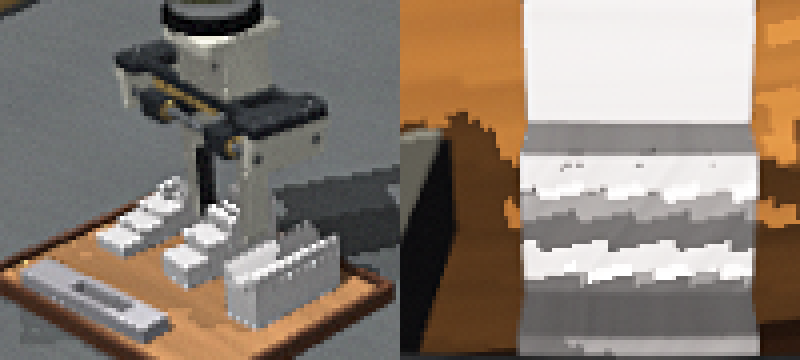

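Request:
move_arm(
  series=[
    [0,0,0,0,0,0,-0.6],
    [0,0,0,0,0,0,-0.6],
    [0,0,0,0,0,0,-0.6],
    [0,0,0,0,0,0,-0.6],
    [0,0,0,0,0,0,-0.6],
    [0,0,0,0,0,0,-0.6],
  ],
  squeeze=30,
)

```text
t: 11.6
tool_pos: [0.4836, -0.2667, 0.0161]
orientation: [3.125, -0.323, 0.001]
force: [-0.2, -0.5, 2.9]
opening: 0.0338
```

Gripped, with the opening at 33.8 mm. Now I'll lift.

Request:
move_arm(
  series=[
    [0,0,-0.2,0,0,0,-0.6],
    [0,0,-0.5,0,0,0,-0.6],
    [0,0,-0.8,0,0,0,-0.6],
    [0,0,-1,0,0,0,-0.6],
    [0,0,-1,0,0,0,-0.6],
    [0,0,-1,0,0,0,-0.6],
  ],
)

```text
t: 12.2
tool_pos: [0.4831, -0.2664, 0.1149]
orientation: [-3.125, 0.323, 0.001]
force: [-0.6, 0.5, -3.5]
opening: 0.0336
```

```bash
python3 - <<'E'
from h import *
from plant import *
st=read_state(); print(st["t"],st["tool_pos"],st["opening"],st["force"],st["wrist_torque"])
c=read_camera("scene");w=read_camera("wrist");pickle.dump(w,open("w10.pkl","wb"));pickle.dump(c,open("s10.pkl","wb"))
a=cv2.resize(c["frame"][80:180,140:240,::-1],None,fx=4,fy=4,interpolation=cv2.INTER_NEAREST)
b=cv2.resize(w["frame"][170:270,210:310,::-1],None,fx=4,fy=4,interpolation=cv2.INTER_NEAREST)
cv2.imwrite("pics/s10.png",np.hstack([a,b]))
R0,o=frame((.4815,.155),.046)
tg=R0@np.array([.035,-.099,.12])+o
print(tg,move_for(st,tg,.046))
E
```

```text
12.2 [ 0.4831307  -0.26637173  0.11492724] 0.03355993947759688 [-0.64162442  0.50315232 -3.54374779] [-0.00910167 -0.00514206 -0.0006812 ]
[0.52101537 0.05771416 0.12      ] (array([-0.292, -3.25 , -0.05 ]), array([-0.0001,  0.0001, -0.0802]))
```

View pics/s10.png

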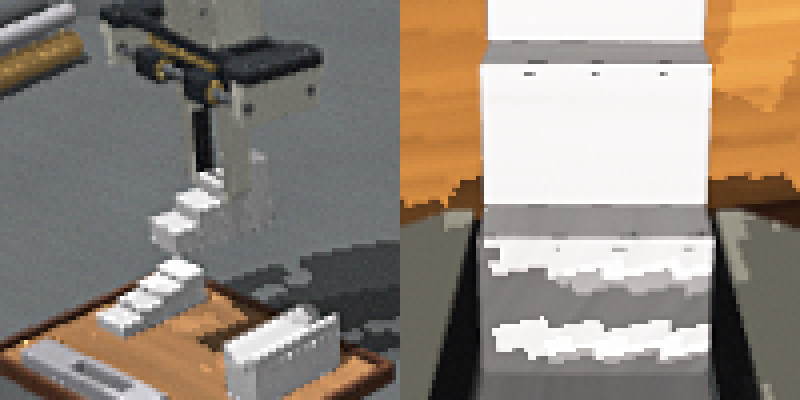

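Request:
move_arm(
  series=[
    [-0.03,-0.3,0,0,0,-0.02,-0.6],
    [-0.06,-0.65,0,0,0,-0.05,-0.6],
    [-0.09,-1,0,0,0,-0.08,-0.6],
    [-0.09,-1,0,0,0,-0.08,-0.6],
  ],
)

```text
t: 12.7
tool_pos: [0.494, -0.1626, 0.1134]
orientation: [-3.137, -0.081, 0.005]
force: [0.1, 0.2, -2.6]
opening: 0.0335
```

```bash
python3 - <<'E'
from h import *
from plant import *
st=read_state(); 
R0,o=frame((.4815,.155),.046)
tg=R0@np.array([.037,-.099,.12])+o
print(st["opening"],tg,move_for(st,tg,.046))
E
```

```text
0.03351862985326503 [0.52301326 0.05780612 0.12      ] (array([ 0.402, -2.187, -0.06 ]), array([-0.001 ,  0.001 ,  0.0017]))
```

Request:
move_arm(
  series=[
    [0.08,-0.4,0,0,0,0,-0.6],
    [0.16,-0.85,0,0,0,0,-0.6],
    [0.19,-1,0,0,0,0,-0.6],
  ],
)

```text
t: 13.0
tool_pos: [0.5086, -0.063, 0.114]
orientation: [-3.139, -0.073, 0.004]
force: [1.2, 0.5, -2.3]
opening: 0.0333
```

Request:
move_arm(
  series=[
    [0.08,-0.4,0,0,0,0,-0.6],
    [0.16,-0.8,0,0,0,0,-0.6],
    [0.19,-1,0,0,0,0,-0.6],
    [0.19,-1,0,0,0,0,-0.6],
    [0.19,-1,0,0,0,0,-0.6],
  ],
)

```text
t: 13.5
tool_pos: [0.5233, 0.0342, 0.1146]
orientation: [3.14, 0.072, -0.003]
force: [-0.3, 0.2, -2.4]
opening: 0.0339
```

```bash
python3 - <<'E'
from h import *
from plant import *
st=read_state(); 
R0,o=frame((.4815,.155),.046)
tg=R0@np.array([.037,-.099,.12])+o
print(st["t"],st["opening"],st["tool_pos"],st["force"],move_for(st,tg,.046))
w=read_camera("wrist");pickle.dump(w,open("w11.pkl","wb"))
cv2.imwrite("pics/w11.png",w["frame"][:,:,::-1])
E
```

```text
13.5 0.03387091678815798 [0.52333322 0.03424067 0.11462742] [-0.30142675  0.24728699 -2.37001162] (array([ 0.008, -0.236, -0.054]), array([ 0.0002,  0.0006, -0.    ]))
```

View pics/w11.png

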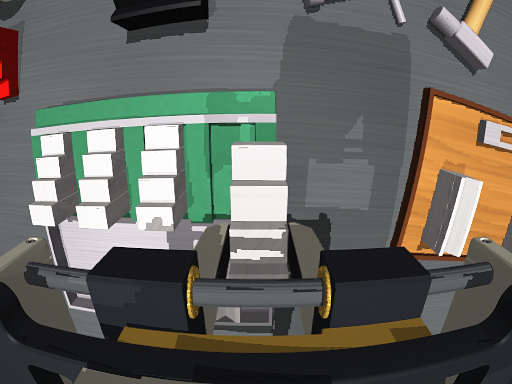

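Request:
move_arm(
  series=[
    [0,-0.12,0,0,0,0,-0.6],
    [0,-0.24,0,0,0,0,-0.6],
    [0,-0.24,0.2,0,0,0,-0.6],
    [0,-0.24,0.3,0,0,0,-0.6],
    [0,-0.24,0.3,0,0,0,-0.6],
  ],
)

```text
t: 14.05
tool_pos: [0.521, 0.0589, 0.0836]
orientation: [-3.141, -0.071, 0.006]
force: [0.4, -0.3, -3.2]
opening: 0.0336
```

```bash
python3 - <<'E'
from h import *
from plant import *
st=read_state(); 
R0,o=frame((.4815,.155),.046)
tg=R0@np.array([.037,-.099,.027])+o
print(st["t"],st["opening"],st["tool_pos"],st["force"],move_for(st,tg,.046))
w=read_camera("wrist");pickle.dump(w,open("w12.pkl","wb"))
cv2.imwrite("pics/w12.png",cv2.resize(w["frame"][90:290,150:350,::-1],None,fx=3,fy=3,interpolation=cv2.INTER_CUBIC))
E
```

```text
14.05 0.03361174593406608 [0.52100077 0.05886395 0.08361838] [ 0.37994583 -0.29058662 -3.20580285] (array([0.022, 0.012, 0.566]), array([-0.    ,  0.0013, -0.0002]))
```

View pics/w12.png

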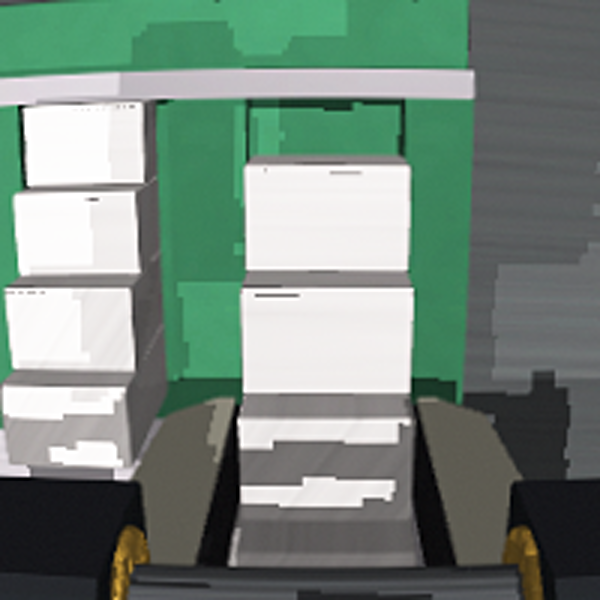

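Request:
move_arm(
  series=[
    [0,0.01,0.15,0,0,0,-0.6],
    [0,0.01,0.3,0,0,0,-0.6],
    [0,0.01,0.42,0,0,0,-0.6],
    [0,0.01,0.5,0,0,0,-0.6],
    [0,0.01,0.54,0,0,0,-0.6],
    [0,0.01,0.54,0,0,0,-0.6],
  ],
)

```text
t: 14.7
tool_pos: [0.5223, 0.0577, 0.0309]
orientation: [-3.141, -0.071, 0.002]
force: [-0.1, 0.4, -2.8]
opening: 0.0336
```

Request:
move_arm(
  series=[
    [0,0,0.01,0,0,0,-0.6],
    [0,0,0.02,0,0,0,-0.6],
    [0,0,0.02,0,0,0,-0.6],
  ],
)

```text
t: 15.0
tool_pos: [0.5232, 0.0577, 0.0301]
orientation: [-3.141, -0.071, -0.001]
force: [1.0, -0.3, -2.4]
opening: 0.0336
```

Not in contact yet. I'll keep lowering in small steps.

Request:
move_arm(
  series=[
    [0,0,0.01,0,0,0,-0.6],
    [0,0,0.02,0,0,0,-0.6],
    [0,0,0.02,0,0,0,-0.6],
  ],
)

```text
t: 15.3
tool_pos: [0.5228, 0.0577, 0.0276]
orientation: [3.141, 0.071, -0.0]
force: [-0.3, 0.3, -2.9]
opening: 0.034
```

Request:
move_arm(
  series=[
    [0,0,0.01,0,0,0,-0.6],
    [0,0,0.015,0,0,0,-0.6],
    [0,0,0.015,0,0,0,-0.6],
  ],
)

```text
t: 15.6
tool_pos: [0.5228, 0.0577, 0.0262]
orientation: [-3.141, -0.071, 0.0]
force: [-0.1, -0.2, -2.1]
opening: 0.0337
```

Request:
move_arm(
  series=[
    [0,0,0.01,0,0,0,-0.6],
    [0,0,0.015,0,0,0,-0.6],
    [0,0,0.015,0,0,0,-0.6],
  ],
)

```text
t: 15.9
tool_pos: [0.5232, 0.0576, 0.026]
orientation: [3.141, 0.071, 0.0]
force: [-6.6, -1.6, 7.9]
opening: 0.0338
```

Request:
move_arm(
  series=[
    [0.01,0,-0.008,0,0,0,-0.6],
    [0.03,0,-0.008,0,0,0,-0.6],
    [0.04,0,-0.008,0,0,0,-0.6],
    [0.04,0,-0.008,0,0,0,-0.6],
  ],
)

```text
t: 16.3
tool_pos: [0.5273, 0.0579, 0.0261]
orientation: [-3.141, -0.071, -0.001]
force: [-4.6, -0.0, 5.9]
opening: 0.0334
```

```bash
python3 - <<'E'
from h import *
from plant import *
st=read_state(); 
R0,o=frame((.4815,.155),.046)
print(st["t"],st["opening"],(R0.T@(st["tool_pos"]-o)*1000).round(1),st["force"])
w=read_camera("wrist");pickle.dump(w,open("w13.pkl","wb"))
cv2.imwrite("pics/w13.png",cv2.resize(w["frame"][90:290,150:350,::-1],None,fx=3,fy=3,interpolation=cv2.INTER_CUBIC))
E
```

```text
16.3 0.033440469723826284 [ 41.3 -99.1  26.1] [-4.60341251e+00 -5.36352133e-03  5.89001032e+00]
```

View pics/w13.png

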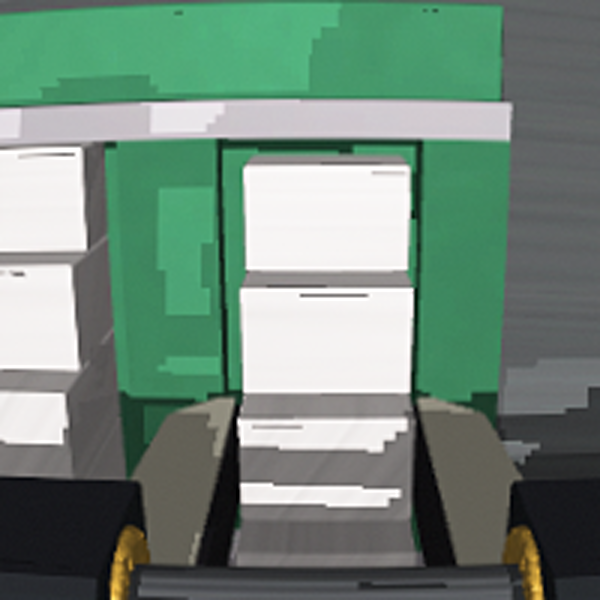

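Request:
move_arm(
  series=[
    [0.01,0,-0.005,0,0,0,-0.6],
    [0.02,0,-0.005,0,0,0,-0.6],
    [0.03,0,-0.005,0,0,0,-0.6],
    [0.03,0,-0.005,0,0,0,-0.6],
  ],
)

```text
t: 16.75
tool_pos: [0.5301, 0.058, 0.0261]
orientation: [-3.141, -0.071, -0.0]
force: [-1.5, 0.9, 1.9]
opening: 0.0334
```

Request:
move_arm(
  series=[
    [0.01,0,0,0,0,0,-0.6],
    [0.02,0,0,0,0,0,-0.6],
    [0.02,0,0,0,0,0,-0.6],
  ],
)

```text
t: 17.05
tool_pos: [0.5318, 0.0581, 0.0261]
orientation: [3.141, 0.071, -0.0]
force: [-3.9, -0.4, 4.2]
opening: 0.034
```

Request:
move_arm(
  series=[
    [0.01,0,-0.003,0,0,0,-0.6],
    [0.02,0,-0.003,0,0,0,-0.6],
    [0.02,0,-0.003,0,0,0,-0.6],
  ],
)

```text
t: 17.35
tool_pos: [0.5318, 0.0581, 0.026]
orientation: [3.141, 0.071, -0.007]
force: [-13.0, -0.8, 11.1]
opening: 0.0335
```

```bash
python3 - <<'E'
from h import *
from plant import *
st=read_state(); 
w=read_camera("wrist");pickle.dump(w,open("w14.pkl","wb")); print(st["force"])
cv2.imwrite("pics/w14.png",cv2.resize(w["frame"][120:200,210:310,::-1],None,fx=6,fy=6,interpolation=cv2.INTER_CUBIC))
E
```

```text
[-12.98644743  -0.81555751  11.05699897]
```

View pics/w14.png

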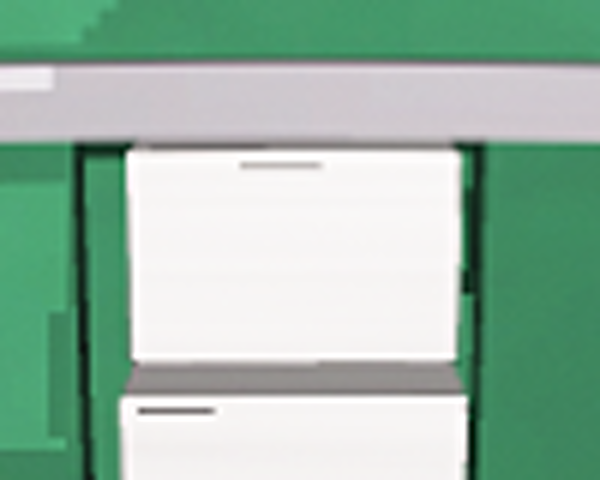

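Request:
move_arm(
  series=[
    [-0.01,0,0,0,0,0,-0.6],
    [-0.01,0,0,0,0,0,-0.2],
    [-0.01,0,0,0,0,0,0],
    [-0.01,0,0,0,0,0,0],
    [-0.01,0,0,0,0,0,0],
  ],
)

```text
t: 17.9
tool_pos: [0.5331, 0.0581, 0.0263]
orientation: [3.141, 0.071, 0.001]
force: [-0.4, -0.3, 0.1]
opening: 0.0462
```

Request:
move_arm(
  series=[
    [0,0,-0.2,0,0,0,0],
    [0,0,-0.5,0,0,0,0],
    [0,0,-0.8,0,0,0,0],
    [0,0,-1,0,0,0,0],
    [0,0,-1,0,0,0,0],
    [0,0,-1,0,0,0,0],
  ],
)

```text
t: 18.5
tool_pos: [0.5332, 0.0582, 0.1263]
orientation: [-3.141, -0.071, -0.001]
force: [-0.6, 0.1, 0.2]
opening: 0.0466
```

```bash
python3 - <<'E'
from h import *
from plant import *
st=read_state(); 
w=read_camera("wrist");pickle.dump(w,open("w15.pkl","wb")); print(st["force"],st["t"])
cv2.imwrite("pics/w15.png",w["frame"][:,:,::-1])
c=read_camera("scene")
cv2.imwrite("pics/s15.png",cv2.resize(c["frame"][130:270,230:400,::-1],None,fx=4,fy=4,interpolation=cv2.INTER_CUBIC))
E
```

```text
[-0.64990674  0.12032386  0.2418127 ] 18.5
```

View pics/w15.png

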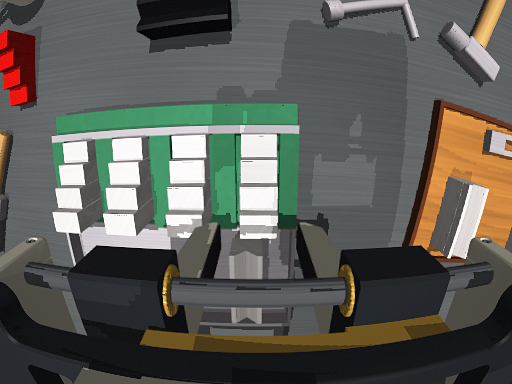

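View pics/s15.png

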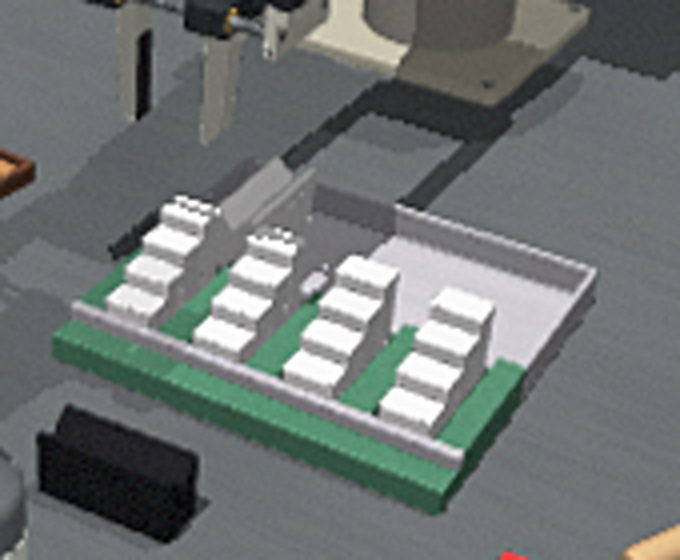

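Request:
move_arm(
  series=[
    [0,0.3,-0.4,0,0,0,0.2],
    [0,0.7,-0.6,0,0,0,0.2],
    [-0.3,1,-0.6,0,0,0,0.2],
  ],
)

```text
t: 18.9
tool_pos: [0.51, -0.045, 0.1884]
orientation: [3.139, 0.072, 0.006]
force: [0.4, -0.2, -0.3]
opening: 0.0555
```

Request:
move_arm(
  series=[
    [-0.3,0.4,0,0,0,0,0.2],
    [-0.6,0.8,0,0,0,0,0.2],
    [-0.8,1,0,0,0,0,0.2],
  ],
)

```text
t: 19.2
tool_pos: [0.4295, -0.1487, 0.1846]
orientation: [-3.14, -0.069, 0.004]
force: [0.2, -0.9, -0.6]
opening: 0.0557
```

Request:
move_arm(
  series=[
    [-0.1,0.4,0,0,0,0,0.2],
    [-0.2,0.8,0,0,0,0,0.2],
    [-0.2,1,0,0,0,0,0.2],
    [-0.2,1,0,0,0,0,0.2],
  ],
)

```text
t: 19.6
tool_pos: [0.4153, -0.2493, 0.1846]
orientation: [-3.14, -0.066, 0.004]
force: [-0.0, 0.2, 0.1]
opening: 0.0557
```

```bash
python3 - <<'E'
from h import *
from plant import *
c=read_camera("top");s=read_camera("scene"); pickle.dump((c,s),open("end.pkl","wb"))
a=cv2.resize(c["frame"][170:300,150:280,::-1],None,fx=3,fy=3,interpolation=cv2.INTER_CUBIC)
b=cv2.resize(s["frame"][130:260,230:360,::-1],None,fx=3,fy=3,interpolation=cv2.INTER_CUBIC)
cv2.imwrite("pics/end.png",np.hstack([a,b])); cv2.imwrite("pics/endtop.png",c["frame"][:,:,::-1])
E
```

```text
(no output)
```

View pics/end.png

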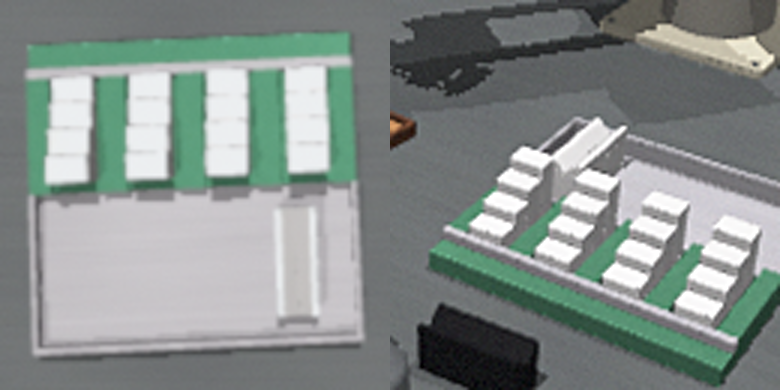

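View pics/endtop.png

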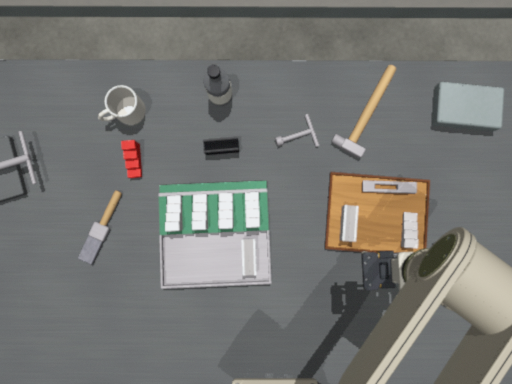

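The top view shows four matching staircases in a row against the stop, with the V-block lying clear inside the trough at (249,257). Nothing else has moved, so I'll hand in.

```bash
python3 -c "
from plant import *
print(close_job()); print(read_state()['t'])"
```

```text
the job is handed in; nothing more can be done
None
the job is handed in; nothing more can be done
```

The job is done and handed in at about 20 s, well inside the 56 s limit. I gripped the V-block in lane 1, drew it forward out of the lane and set it down in the reject trough. I then took the middle (tall) step block from the stock tray, lowered it into lane 1 with its tall end towards the trough, and slid it back until it met the stop. The force along the lane rose to about 13 N with no further movement.

**Last checks:** The top, scene and wrist views show:
- four matching step blocks lined up at the stop;
- the V-block flat in the trough, clear of the deck and lips;
- the other blocks, clamp strap, chuck key and brush where they were.

**What failed or disagreed:**
- **Missed grasp:** The first grasp of the spare failed; the jaws closed to 18 mm over it. The second, lower one held at 33.8 mm.
- **Fingertip height:** The images put the fingertips about 25 mm short of the reported TCP, not at it as described. That explains the miss, and means I held the V-block only by its top few millimetres.
- **Rack position:** The top and wrist cameras disagreed by about 2 mm on where the rack is, and by up to about 6 mm at its front edge.

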